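Sort spare cooker handles into the stock tray and shut its cover

ROBOT

A 6-joint arm with a two-finger parallel gripper is mounted at the origin on the work surface. World frame = base frame: x ahead of the robot, y to its left, z up, the work surface at z = 0. Lengths are in m, angles in rad, forces in N, time in s.
With the tool pointing down it reaches from about 0.35 to 0.775 m from the base axis. Payload 7.3 kg.
Tool frame: the origin (TCP) lies at the very end of the fingers, on their centre line; the grasp point (between the pads) lies 19 mm behind it; z points along the fingers, y is the line along which they close (so a half turn about z gives the same grasp; the last joint's range is limited). The gripper opens to 92 mm and grips with 3 to 60 N. Pads are 19 mm wide; open, the fingers measure 130 mm over their backs; the gripper's body (75 mm by 190 mm) begins 47 mm behind the grasp point.
Start: joints at [1.072, 0.342, 1.524, -0, 1.275, -0.146], TCP at [0.181, 0.493, 0.227] pointing down, gripper open.
Joint ranges: [-2.53, 2.53], [-0.77, 2.02], [0.04, 2.7], [-1, 4.14], [0.28, 2.66], [-3.11, 3.11]. Speed limits (rad/s): [2.57, 2.57, 3.14, 3.14, 3.14, 3.14].

INTERFACE

Orientations are given as [roll, pitch, yaw] about the fixed x, y, z axes, in that order (R = Rz(yaw) Ry(pitch) Rx(roll)).
In Python, from cell import * gives the robot as it stands.
- The arm moves only by the tool step_arm, never from a script. Its argument "commands" is a list of rows, each a list of 7 numbers: the opening, from 0 (shut) to 1 (fully open), then the shift along the world's x, y, z in cm, then the turn, a rotation vector about the world's x, y, z in rad. A call has 1 to 5 rows; each row is the pose to reach, as a shift and turn from the pose commanded when the call began; what a row does not reach only later rows make up. A row lasts 1/12 s, in which the tool goes at most 41.7 mm and 7.16 degrees, less where a joint would pass 70% of its speed; a pose out of reach is approached as far as the arm can. A call with a gripper value outside its range is refused whole. The fingers move at their own pace and stop on an object; "grip_force" is the grip in N (left out, the last holds). Time passes only in rows, so rows that repeat a pose let the fingers close. It gives the time, the measured TCP pose, the force, the opening and the grip force at its end, in the units of the state.
- observe(): the state, without advancing time (a new reading comes with each control period).
- read_camera(name): name is "scene" or "side" or "wrist"; returns the picture (420x560x3 uint8, red, green, blue); there is no depth.
- camera_model(name): a dict with "vfov" (degrees; the focal length in pixels is half the picture's height over the tangent of half this angle, whatever the lens; pixels are square), "cx", "cy" (the principal point, pixels), "world_to_cam" (4x4, takes a point from world to camera coordinates). Camera axes: x right, y up, looking along -z (the intrinsics and any distortion apply to the point x, -y, -z); pixel columns grow to the right and rows downward; lengths in m; the calibration is good to about 2 mm. A picture is of the moment at which its call begins: read the wrist's pose just before it. camera_model takes no time and is no camera call; for the wrist camera it gives the pose at the moment of the call.
- hand_in(): hands the job in; it is judged then, once.
The state is a dict: "time": time; "qpos": joint angles; "qvel": joint speeds; "joint_efforts": joint torques, N m; "tool_pos": TCP position; "tool_rot": TCP orientation; "contact_force": force on the tool from outside, world axes, zero at the start; "torque": the same for the moment, N m; "opening": finger opening in m; "grip_force": force on a finger pad.
Only numpy, scipy, OpenCV 4.12 (cv2) and the standard library are available. Lean on these libraries where they do the work, as an engineer would, in place of code of your own. Each camera call takes 0.05 s, during which the arm holds its last target. There are 200 camera calls.

TASK

Put the three loose cooker handles away in the grey stock tray: the two round-headed ones side by side in the wide bay, the square-headed one in the narrow bay, each lying flat with its metal head at the far, covered end and its grip towards the open front, and nothing sticking out of the front. When all three are in, slide the tray's cover fully shut. Leave the bottle, mug, jar and screwdriver where they are.

Things in the scene. Friction and masses are not known exactly. Their poses are not given: they have to be found in the camera images.
- hub_a_center (a point): Centre of a round-headed handle (one of two alike), lying flat, 15 mm above its underside. 180 mm long: black bar 20 wide, 28 high, then a bare-metal hub 50 mm across, 30 high. x runs along it from grip to head, z up. The bar's free end is at x = -90 mm, the head spans x = 40 to 90. About 140 g, balance point about 25 mm towards the head.
- hub_a_head (a point): Centre of that handle's head, 65 mm from its centre along x; same axes.
- hub_b_center (a point): Centre of the other round-headed handle, lying flat, 15 mm above its underside. 180 mm long: black bar 20 wide, 28 high, then a bare-metal hub 50 mm across, 30 high. x runs along it from grip to head, z up. The bar's free end is at x = -90 mm, the head spans x = 40 to 90. About 140 g, balance point about 25 mm towards the head.
- hub_b_head (a point): Centre of that handle's head, 65 mm from its centre along x; same axes.
- block_center (a point): Centre of the square-headed handle, lying flat, 15 mm above its underside. 180 mm long: black bar 20 wide, 28 high, then a bare-metal block 50 x 50 mm, 30 high. x runs along it from grip to head, z up. The bar's free end is at x = -90 mm, the head spans x = 40 to 90. About 140 g, balance point about 25 mm towards the head.
- block_head (a point): Centre of that handle's head, 65 mm from its centre along x; same axes.
- tray: Fixed grey tray, 220 (x) x 248 (y) mm, walls 54 mm high, cut down to 30 in the front half (x < 0); origin: centre of its underside. Front end (x = -110) open; floor and walls 6 thick, far wall's inner face at x = 104. Two bays along x: narrow, inner faces y = 38 and 118 mm; wide, y = -118 and 32. The cover, even fully open, roofs the far half 49 mm above the floor: slide handles in level, head first.
- cover (a joint): The tray's flat white sliding cover, 220 x 248 x 5 mm, top 60 mm above the bench. 0 = shut, its near edge level with the tray's front end; grows (m) as it slides to the tray's +x, stop at 0.118. Near edge at tray x = -110 mm + this value. Stays where it is left; about 2 N moves it.
- cover_grip (a point): On the black upright grip bar on the cover, mid-length, 81 mm above the bench. The bar is 14 mm thick along tray x, 90 mm long along tray y, standing 60 to 96 mm above the bench, 50 mm behind the cover's near edge. Axes as the tray's.
- riser: Fixed plywood board 240 (x) x 260 (y) mm, underside 50, top 66 mm above the bench; origin on the bench below its centre. Panels under its +x and +y edges; -x and -y sides open. Fixed steel pot on it at x = 30, y = 35 mm, 168 across, up to 170 mm high. One handle lies with its grip under the board, head out past the -y edge; the other two lie clear, off the -x side.
- cleaner: Bystander: upright white bottle, 50 mm across, 110 mm high; origin at the centre of its underside.
- mug: Bystander: white mug, 76 mm across, 90 mm high, handle towards its +y; origin at the centre of its underside.
- jar: Bystander: upright glass jar, 60 mm across, 70 mm high; origin at the centre of its underside.
- driver: Bystander: screwdriver lying on the bench, 200 mm long, along its x axis; origin on its underside.
Things that resemble listed ones, but are neither listed nor needed, are in the scene too. Leave any orange or pink look-alike of the part that bears hub_a_center alone.

How it is judged:
By the outcome, as a careful person would: the job done as asked, in the order asked, and still so for the second after the job is handed in, with the robot touching nothing.
It also fails if it takes over 72 s, if anything falls off the work surface, if the arm or the gripper's body presses on something with over 40 N, if the wrist force passes 120 N, or if a joint passes its speed limit or range.

## Working session

There is one attempt and no reset: what is moved stays moved. The work goes in short steps, Python scripts to look and compute and a tool call to move; the robot and the scene stay as the last step left them, time stands still between calls to the robot, and variables do not carry over. Pictures are saved under pics/ and viewed, at most 10 in all, crops included, and the job is handed in when it is done.

Besides the shell and the picture viewer there is one more tool, called after "Call:" as name(argument=value, ...), one argument or row to a line, values as JSON. step_arm: Moves the arm, as the interface text tells. Its arguments: {"type":"object","properties":{"commands":{"type":"array"},"grip_force":{"type":"number"}},"required":["commands"]}

```bash
mkdir -p pics; ls; python3 - <<'E'
from cell import *
import cv2, numpy as np
for n in("scene","side"):
    im=read_camera(n); cv2.imwrite(f"pics/{n}0.png",cv2.cvtColor(im,cv2.COLOR_RGB2BGR)); m=camera_model(n); print(n,{k:(np.round(v,3).tolist()) if k!='name' else v for k,v in m.items() if not isinstance(v,str)})
s=observe();print(s)
E
```

```text
pics
scene {'vfov': 57.992, 'cx': 273.325, 'cy': 199.916, 'world_to_cam': [[-0.334, 0.943, 0.018, 0.127], [-0.726, -0.269, 0.633, 0.385], [0.602, 0.199, 0.774, -1.479], [0.0, 0.0, 0.0, 1.0]]}
side {'vfov': 52.88, 'cx': 277.15, 'cy': 201.836, 'world_to_cam': [[0.958, -0.285, -0.008, -0.509], [0.155, 0.497, 0.854, -0.191], [-0.239, -0.82, 0.52, -1.306], [0.0, 0.0, 0.0, 1.0]]}
{'time': 0.1, 'qpos': array([ 1.07199270e+00,  3.42642683e-01,  1.52490095e+00, -8.53769157e-06,
        1.27542458e+00, -1.45995353e-01]), 'qvel': array([-1.69879818e-04, -1.29640986e-03, -3.70537615e-03, -1.04065925e-04,
        7.71236822e-05, -3.08746858e-04]), 'joint_efforts': array([ 8.01401347e-04, -4.32008493e+01, -2.44692421e+01,  7.18557788e-02,
        5.27309580e-02, -7.23418270e-05]), 'tool_pos': array([0.18120986, 0.49234952, 0.22612702]), 'tool_rot': array([-3.14023054e+00, -1.92034325e-04,  2.78878674e+00]), 'contact_force': array([0.26702152, 0.70918291, 0.42322829]), 'torque': array([ 0.00895334, -0.01730882,  0.00731008]), 'grip_force': 0.0, 'opening': 0.09192866773734772}
```

View pics/scene0.png

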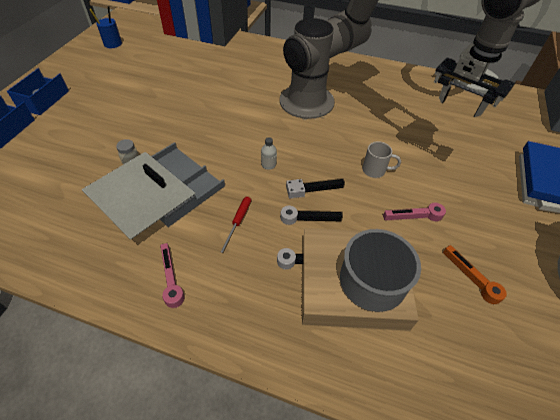

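View pics/side0.png

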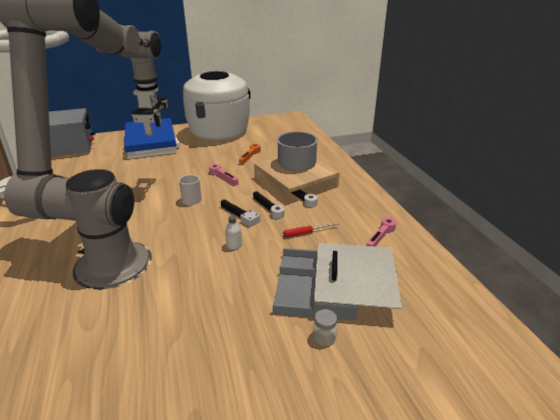

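```bash
python3 -c "
import cell
print([k for k in dir(cell) if k[0]!='_'])
from cell import *
print({k:v for k,v in camera_model('scene').items() if k!='world_to_cam'},camera_model('wrist'))"
```

```text
['IKError', 'camera_model', 'hand_in', 'observe', 'read_camera']
{'vfov': 57.991927896524594, 'cx': 273.3246839516795, 'cy': 199.91595922523163} {'vfov': 71.8629499551733, 'cx': 279.1075312822005, 'cy': 209.9577902174078, 'world_to_cam': array([[ 0.34540453,  0.93845277, -0.00145427, -0.52345712],
       [-0.90654862,  0.33326053, -0.25905023,  0.03377883],
       [-0.24262175,  0.09079549,  0.96586276, -0.38901186],
       [ 0.        ,  0.        ,  0.        ,  1.        ]])}
```

The scene view shows the block handle with its head at (296,187) and bar end at (344,184). Hub 1's head is at (289,215) with its bar end at (342,216). Hub 2's head is at (287,258), with its grip under the riser. The tray is around (155,190), its open front facing upper right. In the side view the tray is at (340,280) and the cover grip at (335,265).

```bash
cat > h.py <<'E'
from cell import *
import cv2, numpy as np
def ray(n,uv,z,m=None):
    m=m or camera_model(n); f=210/np.tan(np.radians(m['vfov']/2)); W=m['world_to_cam']
    d=np.array([(uv[0]-m['cx'])/f,-(uv[1]-m['cy'])/f,-1]); R=W[:3,:3]; c=-R.T@W[:3,3]; d=R.T@d
    return (c+d*(z-c[2])/d[2])
def proj(n,p,m=None):
    m=m or camera_model(n); f=210/np.tan(np.radians(m['vfov']/2)); q=m['world_to_cam']@np.append(p,1)
    return np.array([m['cx']+f*q[0]/-q[2], m['cy']-f*q[1]/-q[2]])
def save(im,name): cv2.imwrite(f"pics/{name}.png",cv2.cvtColor(im,cv2.COLOR_RGB2BGR))
def wrist(name):
    m=camera_model('wrist'); im=read_camera('wrist'); save(im,name); np.save(f'pics/{name}.npy',m,allow_pickle=True); return im,m
E
python3 - <<'E'
from h import *
pts=dict(blockhead=(296,187,.03),blockend=(343,184,.028),hubA=(289,214,.03),hubAend=(341,216,.028),hubB=(287,258,.03),
 rTL=(304,233,.066),rBL=(304,313,.066),rBR=(415,310,.066),
 coverL=(83,189,.06),coverB=(136,236,.06),coverR=(193,192,.06),coverT=(143,153,.06),gripA=(146,166,.096),gripB=(164,182,.096),
 frontR=(223,184,.03),frontT=(176,145,.03),frontRb=(223,188,0.0),
 bottle=(269,163,0.0),mug=(378,172,0),jar=(126,156,0.03),drv=(250,199,.02),drvt=(223,250,.005))
for k,v in pts.items(): print(k,np.round(ray('scene',v[:2],v[2])[:2],3))
for k,v in dict(blockhead=(249,217,.03),blockend=(223,205,.028),hubA=(277,210,.03),hubB=(311,199,.03),gripm=(335,265,.081)).items(): print('side',k,np.round(ray('side',v[:2],v[2])[:2],3))
E
```

```text
blockhead [0.464 0.102]
blockend [0.4   0.234]
hubA [0.57  0.114]
hubAend [0.524 0.257]
hubB [0.71  0.154]
rTL [0.643 0.178]
rBL [0.855 0.241]
rBR [0.761 0.48 ]
coverL [ 0.713 -0.469]
coverB [ 0.801 -0.236]
coverR [ 0.613 -0.166]
coverT [ 0.522 -0.388]
gripA [ 0.596 -0.322]
gripB [ 0.633 -0.241]
frontR [ 0.531 -0.111]
frontT [ 0.426 -0.33 ]
frontRb [ 0.522 -0.118]
bottle [ 0.368 -0.02 ]
mug [0.282 0.329]
jar [ 0.529 -0.455]
drv [ 0.55  -0.015]
drvt [ 0.732 -0.022]
side blockhead [0.455 0.084]
side blockend [0.383 0.193]
side hubA [0.561 0.099]
side hubB [0.703 0.134]
side gripm [ 0.611 -0.297]
```

Call:
step_arm(
  commands=[
    [1,11,-9,3,0,0,-0.29],
    [1,11,-9,3,0,0,-0.29],
    [1,11,-9,3,0,0,-0.29],
    [1,11,-9,3,0,0,-0.29],
    [1,11,-9,3,0,0,-0.29],
  ],
)

```text
time: 0.52
tool_pos: [0.2945, 0.4006, 0.2574]
tool_rot: [3.14, 0.002, 2.494]
contact_force: [-0.2, 0.1, -0.1]
opening: 0.0916
grip_force: 0.0
```

Call:
step_arm(
  commands=[
    [1,11,-9,3,0,0,-0.29],
    [1,11,-9,3,0,0,-0.29],
    [1,11,-9,3,0,0,-0.29],
    [1,11,-9,3,0,0,-0.29],
    [1,11,-9,3,0,0,-0.29],
  ],
)

```text
time: 0.93
tool_pos: [0.4041, 0.3109, 0.287]
tool_rot: [3.14, 0.001, 2.205]
contact_force: [0.7, 0.7, 0.5]
opening: 0.0921
grip_force: 0.0
```

Call:
step_arm(
  commands=[
    [1,10,-9,2,0,0,-0.29],
    [1,10,-9,2,0,0,-0.29],
    [1,10,-9,2,0,0,-0.29],
    [1,10,-9,2,0,0,-0.29],
    [1,10,-9,2,0,0,-0.29],
  ],
)

```text
time: 1.35
tool_pos: [0.5026, 0.2218, 0.306]
tool_rot: [-3.141, -0.0, 1.917]
contact_force: [0.6, 0.0, -0.6]
opening: 0.0917
grip_force: 0.0
```

```bash
python3 - <<'E'
from h import *
im,m=wrist('w1'); s=observe(); print(s['time'],s['tool_pos'],s['tool_rot'],s['qpos'])
E
```

```text
1.4 [0.50115237 0.22298762 0.30581406] [-3.13996508e+00 -9.06184183e-04  1.91823489e+00] [ 2.78444982e-01  3.40199763e-01  1.30928164e+00  7.94176896e-04
  1.49379745e+00 -6.90560812e-02]
```

View pics/w1.png

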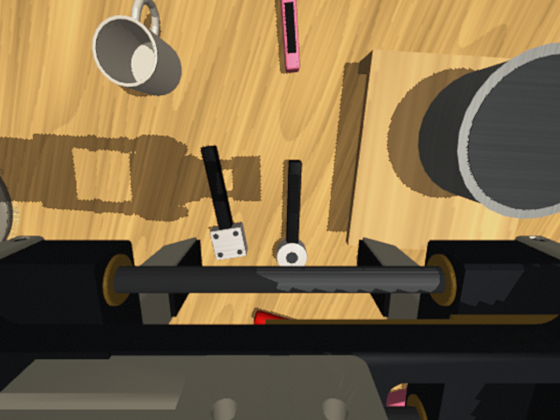

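The wrist view shows hub A's head at (292,256) and bar end at (294,160), and the block's head at (228,242) and bar end at (209,147). Hub B is hidden behind the finger.

```bash
python3 - <<'E'
from h import *
m=np.load('pics/w1.npy',allow_pickle=True).item()
im=cv2.cvtColor(cv2.imread('pics/w1.png'),cv2.COLOR_BGR2RGB).astype(int)
dark=((im.max(2)<55)).astype(np.uint8)
white=((im.min(2)>120)&(im.max(2)-im.min(2)<30)).astype(np.uint8)
for nm,mk,roi in(('bar',dark,(195,140,310,245)),('head',white,(200,215,315,268))):
    x0,y0,x1,y1=roi; n,l,s,c=cv2.connectedComponentsWithStats(mk[y0:y1,x0:x1])
    for i in range(1,n):
        if s[i,4]>80: print(nm,s[i]+np.array([x0,y0,0,0,0]),c[i]+[x0,y0], cv2.minAreaRect((np.argwhere(l==i)[:,::-1]+[x0,y0]).astype(np.float32)))
def h(head,end):
    a=ray('w',head,.03,m)[:2]; b=ray('w',end,.028,m)[:2]; d=a-b; print('head',a,'end',b,'len',np.linalg.norm(d),'yaw',np.degrees(np.arctan2(d[1],d[0])),'ctr',a-65*d/np.linalg.norm(d)/1e3)
h((292,256),(294.5,161)); h((228,242),(208.5,147.5))
E
```

```text
bar [ 201  146   32   84 1241] [216.79774376 186.31265109] ((216.9832305908203, 187.06619262695312), (84.25762939453125, 15.50828742980957), 77.6609115600586)
bar [ 286  160   15   83 1014] [293.0581854  200.62228797] ((293.17669677734375, 201.02182006835938), (12.47737979888916, 82.31201934814453), 1.847610354423523)
head [210 227  36  33 805] [227.99875776 242.69689441] ((227.729736328125, 242.87838745117188), (28.934221267700195, 31.729005813598633), 80.53767395019531)
head [277 243  30  23 484] [291.42975207 254.4338843 ] ((291.5, 254.0), (22.0, 29.0), 90.0)
head [0.56508522 0.11092186] end [0.51545227 0.25466896] len 0.15207451522269874 yaw -70.95124993234248 ctr [0.543871   0.17236254]
head [0.46050546 0.09889724] end [0.38949056 0.23017105] len 0.14925123121676395 yaw -61.58804103282906 ctr [0.42957796 0.15606794]
```

Call:
step_arm(
  commands=[
    [0.7,3.5,-2.65,-20,0,0,-0.016],
    [0.7,3.5,-2.65,-20,0,0,-0.016],
    [0.7,3.5,-2.65,-20,0,0,-0.016],
    [0.7,3.5,-2.65,-20,0,0,-0.016],
    [0.7,3.5,-2.65,-20,0,0,-0.016],
  ],
)

```text
time: 1.82
tool_pos: [0.5341, 0.1981, 0.1044]
tool_rot: [-3.14, -0.001, 1.906]
contact_force: [0.3, 0.2, -0.3]
opening: 0.0655
grip_force: 0.0
```

```bash
python3 - <<'E'
from h import *
im,m=wrist('w2'); s=observe(); print(s['time'],s['tool_pos'],s['tool_rot'],s['opening'])
g=im.astype(int); dark=((g.max(2)<45)).astype(np.uint8)
n,l,st,c=cv2.connectedComponentsWithStats(dark)
for i in range(1,n):
    if st[i,4]>400: print(st[i],c[i],cv2.minAreaRect(np.argwhere(l==i)[:,::-1].astype(np.float32)))
E
```

```text
1.8667 [0.53126184 0.19621151 0.09704953] [-3.12842613e+00 -1.74910640e-03  1.90484917e+00] 0.06503249437292129
[    0   116   560   304 41643] [258.84138991 320.37672598] ((286.79937744140625, 269.8393859863281), (565.1221923828125, 282.40557861328125), 4.274468898773193)
[ 162  143  235  129 3707] [275.15834907 223.91205827] ((278.54278564453125, 206.90185546875), (127.89517974853516, 233.9938507080078), 89.58482360839844)
[ 380  240  170   79 5509] [451.72935197 275.03194772] ((464.6512451171875, 279.9476013183594), (168.46971130371094, 78.13890838623047), 0.6902771592140198)
```

View pics/w2.png

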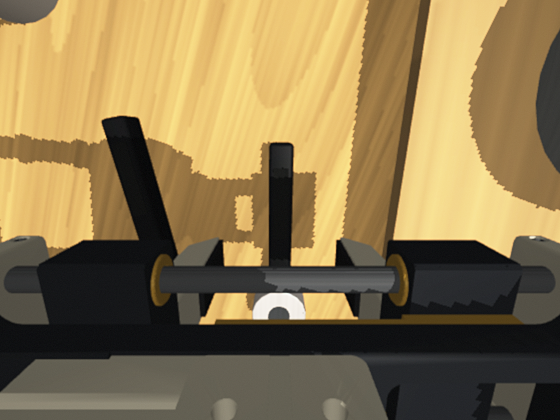

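The wrist view shows hub A's bar centred between the fingers at column 281, with its end at row 150 and its head at (279,310). I'm going down.

Call:
step_arm(
  commands=[
    [0.7,0,0,-4,0,0,0],
    [0.7,0,0,-8,0,0,0],
    [0.7,0,0,-10,0,0,0],
    [0.7,0,0,-10,0,0,0],
    [0.7,0,0,-10,0,0,0],
  ],
  grip_force=40,
)

```text
time: 2.28
tool_pos: [0.5353, 0.1978, 0.0073]
tool_rot: [-3.14, -0.001, 1.905]
contact_force: [0.5, 0.4, 0.6]
opening: 0.0644
grip_force: 0.0
```

Call:
step_arm(
  commands=[
    [0,0,0,0,0,0,0],
    [0,0,0,0,0,0,0],
    [0,0,0,0,0,0,0],
    [0,0,0,0,0,0,0],
    [0,0,0,0,0,0,0],
  ],
)

```text
time: 2.7
tool_pos: [0.5368, 0.1963, 0.0077]
tool_rot: [3.14, 0.0, 1.903]
contact_force: [-0.1, -0.3, -0.1]
opening: 0.0354
grip_force: 0.0
```

```bash
python3 - <<'E'
from h import *
m=np.load('pics/w2.npy',allow_pickle=True).item()
e=ray('w',(281.5,146),.028,m); print(e, np.hypot(*(e[:2]-[.5345,.197])))
s=observe(); print(s['time'],s['tool_pos'],s['tool_rot'],s['opening'],s['grip_force'],s['contact_force'])
E
```

```text
[0.51733542 0.25320098 0.028     ] 0.05876370656054888
2.7 [0.53675215 0.19627769 0.0076503 ] [3.14016948e+00 1.50195051e-04 1.90274780e+00] 0.03542680958370761 0.0 [-0.12998812 -0.34858381 -0.09036929]
```

Call:
step_arm(
  commands=[
    [0,0,0,0,0,0,0],
    [0,0,0,0,0,0,0],
    [0,0,0,0,0,0,0],
    [0,0,0,0,0,0,0],
    [0,0,0,0,0,0,0],
  ],
)

```text
time: 3.12
tool_pos: [0.5363, 0.1961, 0.0069]
tool_rot: [-3.141, 0.0, 1.903]
contact_force: [-1.7, -1.5, 3.5]
opening: 0.0197
grip_force: 39.9
```

Call:
step_arm(
  commands=[
    [0,0,0,1,0,0,0],
    [0,0,0,4,0,0,0],
    [0,0,0,8,0,0,0],
    [0,0,0,12,0,0,0],
    [0,0,0,16,0,0,0],
  ],
)

```text
time: 3.53
tool_pos: [0.5359, 0.1961, 0.1687]
tool_rot: [-3.141, -0.0, 1.903]
contact_force: [0.8, 1.1, -2.2]
opening: 0.02
grip_force: 39.9
```

Call:
step_arm(
  commands=[
    [0,2.1,-15.5,4.5,0,0,0.285],
    [0,2.1,-15.5,4.5,0,0,0.285],
    [0,2.1,-15.5,4.5,0,0,0.285],
    [0,2.1,-15.5,4.5,0,0,0.285],
    [0,2.1,-15.5,4.5,0,0,0.285],
  ],
)

```text
time: 3.95
tool_pos: [0.5591, 0.0349, 0.2145]
tool_rot: [3.139, 0.005, 2.183]
contact_force: [0.5, -0.2, -0.9]
opening: 0.0198
grip_force: 39.9
```

Call:
step_arm(
  commands=[
    [0,2.1,-15.5,4.5,0,0,0.285],
    [0,2.1,-15.5,4.5,0,0,0.285],
    [0,2.1,-15.5,4.5,0,0,0.285],
    [0,2.1,-15.5,4.5,0,0,0.285],
    [0,2.1,-15.5,4.5,0,0,0.285],
  ],
)

```text
time: 4.37
tool_pos: [0.5795, -0.1208, 0.259]
tool_rot: [-3.141, 0.006, 2.467]
contact_force: [-0.2, -0.3, -1.6]
opening: 0.0199
grip_force: 39.9
```

Call:
step_arm(
  commands=[
    [0,2.1,-15.5,4.5,0,0,0.285],
    [0,2.1,-15.5,4.5,0,0,0.285],
    [0,2.1,-15.5,4.5,0,0,0.285],
    [0,2.1,-15.5,4.5,0,0,0.285],
    [0,2.1,-15.5,4.5,0,0,0.285],
  ],
)

```text
time: 4.78
tool_pos: [0.5993, -0.2757, 0.3028]
tool_rot: [-3.138, 0.004, 2.751]
contact_force: [0.3, 0.4, -1.9]
opening: 0.0198
grip_force: 39.9
```

```bash
python3 - <<'E'
from h import *
read_camera('scene')
im,m=wrist('w3'); s=observe(); print(s['time'],s['tool_pos'],s['tool_rot'],s['opening'],s['qpos'])
E
```

```text
4.8833 [ 0.59911162 -0.26985752  0.30124211] [ 3.14109284e+00 -6.92617122e-04  2.75485061e+00] 0.01999036018462902 [-5.39935330e-01  5.66459841e-01  9.62837955e-01  3.88618550e-04
  1.61305563e+00 -1.72397317e+00]
```

View pics/w3.png

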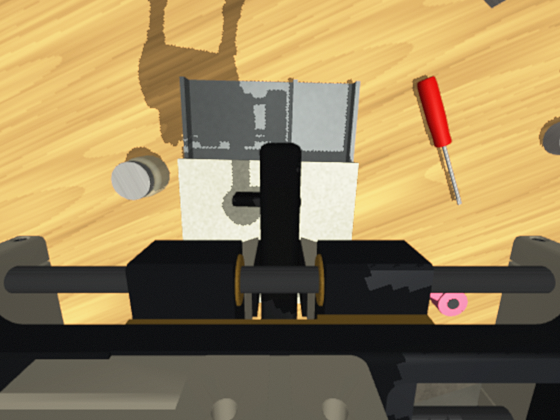

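The wrist view shows the tray's front wall-top corners at (182,77) and (358,83), the divider at (291,79), and the cover's near-edge corners at (178,160) and (358,163).

```bash
python3 - <<'E'
from h import *
m=np.load('pics/w3.npy',allow_pickle=True).item()
P={}
for k,v in dict(FL=(181,77,.03),FR=(358,83,.03),D=(291.5,79,.03),CL=(178.5,159.5,.06),CR=(358,163,.06)).items(): P[k]=ray('w',v[:2],v[2],m)[:2]; print(k,np.round(P[k],4))
for a,b in(('FL','FR'),('CL','CR'),('FL','D')):
    d=P[b]-P[a]; print(a,b,np.linalg.norm(d),np.degrees(np.arctan2(d[1],d[0])))
F=(P['FL']+P['FR'])/2; C=(P['CL']+P['CR'])/2; print(F,C,np.linalg.norm(C-F))
im=cv2.imread('pics/w3.png'); c=im[60:180,160:380]; cv2.imwrite('pics/w3c.png',cv2.resize(c,(770,420),interpolation=cv2.INTER_CUBIC))
E
```

```text
FL [ 0.4179 -0.3439]
FR [ 0.5167 -0.1226]
D [ 0.4774 -0.2052]
CL [ 0.5173 -0.388 ]
CR [ 0.6145 -0.1631]
FL FR 0.24235786386264138 65.92324899732348
CL CR 0.24507835310579196 66.6225965600211
FL D 0.15096729775143655 66.76039453003783
[ 0.46730889 -0.23323781] [ 0.56591882 -0.27553367] 0.10729799265366184
```

View pics/w3c.png

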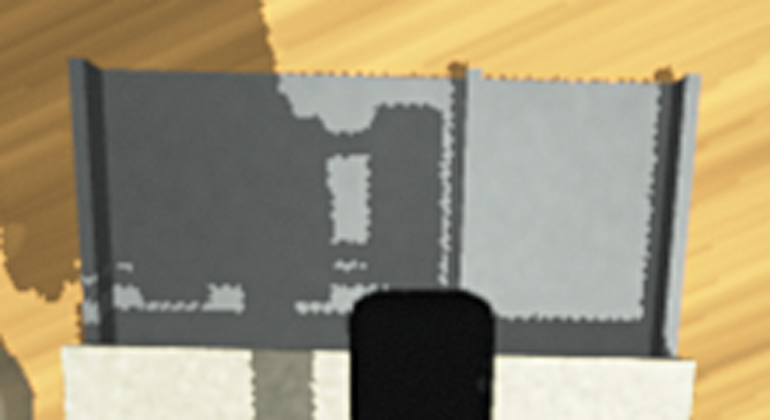

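The crop confirms those corners, with FL at (180,77), FR at (360,81) and the divider at (294,79). The tray's yaw comes out at about -23.5° and its origin at about (0.565,-0.275).

Call:
step_arm(
  commands=[
    [0,-18.3,-2.9,-8,0,0,-0.023],
    [0,-18.3,-2.9,-8,0,0,-0.023],
    [0,-18.3,-2.9,-8,0,0,-0.023],
    [0,-18.3,-2.9,-8,0,0,-0.023],
    [0,-18.3,-2.9,-8,0,0,-0.023],
  ],
)

```text
time: 5.3
tool_pos: [0.4138, -0.2953, 0.2205]
tool_rot: [3.141, -0.002, 2.736]
contact_force: [-0.5, -0.5, -1.1]
opening: 0.0198
grip_force: 39.9
```

Call:
step_arm(
  commands=[
    [0,0,0,-17,0,0,0],
    [0,0,0,-17,0,0,0],
    [0,0,0,-17,0,0,0],
    [0,0,0,-17,0,0,0],
    [0,0,0,-17,0,0,0],
  ],
)

```text
time: 5.72
tool_pos: [0.4128, -0.2926, 0.0456]
tool_rot: [3.136, -0.013, 2.736]
contact_force: [-1.7, 0.9, -1.2]
opening: 0.0196
grip_force: 39.9
```

```bash
python3 - <<'E'
from h import *
im,m=wrist('w4'); a=read_camera('scene'); b=read_camera('side'); s=observe(); print(s['time'],s['tool_pos'],s['tool_rot'],s['opening'])
o=np.hstack([cv2.resize(a[110:260,60:260],(400,300)),cv2.resize(b[200:350,230:430],(400,300),interpolation=2)])
o=np.vstack([o,np.hstack([im[60:360:,80:480],np.zeros((300,400,3),np.uint8)])]); save(o,'m1')
E
```

```text
5.8667 [ 0.41719929 -0.29740204  0.05308955] [-3.14151267e+00  8.12861859e-04  2.73581996e+00] 0.019747456352387237
```

View pics/m1.png

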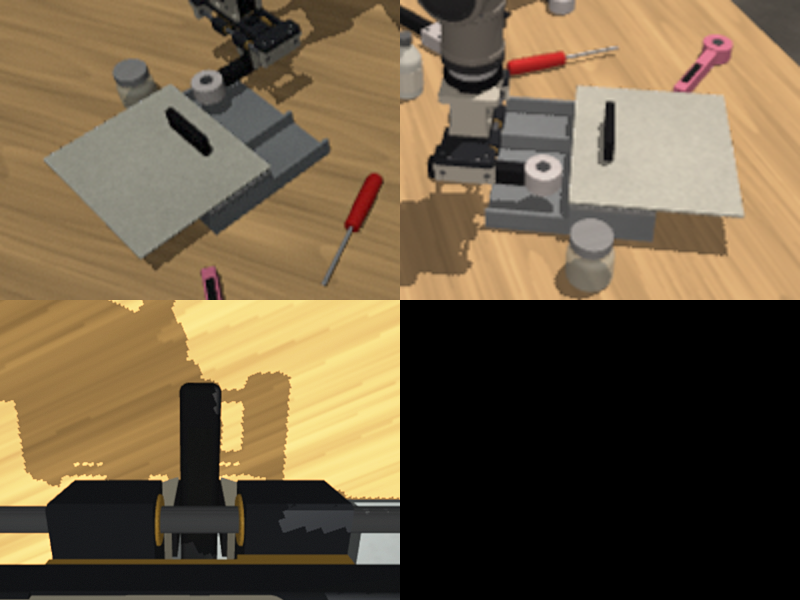

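The scene and side crops show the handle level, with its head over the wide bay in front of the cover edge and clear of the jar-side wall. I'm lowering and sliding in.

Call:
step_arm(
  commands=[
    [0,0,0,-2,0,0,0],
    [0,0,0,-3.6,0,0,0],
    [0,0,0,-3.6,0,0,0],
    [0,0,0,-3.6,0,0,0],
    [0,0,0,-3.6,0,0,0],
  ],
)

```text
time: 6.28
tool_pos: [0.4177, -0.2987, 0.0182]
tool_rot: [-3.14, 0.004, 2.735]
contact_force: [0.8, 0.1, -1.3]
opening: 0.0195
grip_force: 39.9
```

Call:
step_arm(
  commands=[
    [0,1.83,-0.8,0,0,0,0],
    [0,3.67,-1.6,0,0,0,0],
    [0,5.5,-2.4,0,0,0,0],
    [0,7.34,-3.2,0,0,0,0],
    [0,7.34,-3.2,0,0,0,0],
  ],
)

```text
time: 6.7
tool_pos: [0.494, -0.3324, 0.0184]
tool_rot: [-3.139, 0.008, 2.735]
contact_force: [-0.9, -0.1, -0.6]
opening: 0.0194
grip_force: 39.9
```

Call:
step_arm(
  commands=[
    [0,0.46,-0.2,0,0,0,0],
    [0,0.92,-0.4,0,0,0,0],
    [0,1.38,-0.6,0,0,0,0],
    [0,1.83,-0.8,0,0,0,0],
    [0,1.83,-0.8,0,0,0,0],
  ],
)

```text
time: 7.12
tool_pos: [0.5088, -0.3383, 0.0161]
tool_rot: [-3.141, 0.001, 2.735]
contact_force: [-0.8, 0.5, -1.6]
opening: 0.0195
grip_force: 39.9
```

Call:
step_arm(
  commands=[
    [0,0,0,-0.2,0,0,0],
    [0.29,0,0,-0.2,0,0,0],
    [0.29,0,0,-0.2,0,0,0],
    [0.29,0,0,-0.2,0,0,0],
    [0.29,0,0,-0.2,0,0,0],
  ],
)

```text
time: 7.53
tool_pos: [0.5081, -0.3379, 0.0139]
tool_rot: [3.142, 0.0, 2.735]
contact_force: [-0.7, 0.2, 0.6]
opening: 0.0264
grip_force: 0.0
```

Call:
step_arm(
  commands=[
    [0.29,0,0,2,0,0,0],
    [0.29,0,0,5,0,0,0],
    [0.29,0,0,9,0,0,0],
    [0.5,0,0,13,0,0,0],
    [0.5,0,0,17,0,0,0],
  ],
)

```text
time: 7.95
tool_pos: [0.5077, -0.3376, 0.1856]
tool_rot: [3.141, -0.0, 2.735]
contact_force: [0.8, -0.5, -0.2]
opening: 0.0358
grip_force: 0.0
```

```bash
python3 - <<'E'
from h import *
a=read_camera('scene'); b=read_camera('side'); s=observe(); print(s['time'],s['tool_pos'],s['tool_rot'],s['opening'])
o=np.hstack([cv2.resize(a[110:260,60:260],(400,300)),cv2.resize(b[200:350,230:430],(400,300),interpolation=2)])
c=cv2.resize(a[150:300,220:420],(400,300),interpolation=2)
o=np.vstack([o,np.hstack([c,cv2.resize(b[150:250,200:333],(400,300),interpolation=2)])]); save(o,'m2')
E
```

```text
8.05 [ 0.5108308  -0.34011758  0.19174127] [-3.13738015  0.01361906  2.73486456] 0.04236850803631927
```

View pics/m2.png

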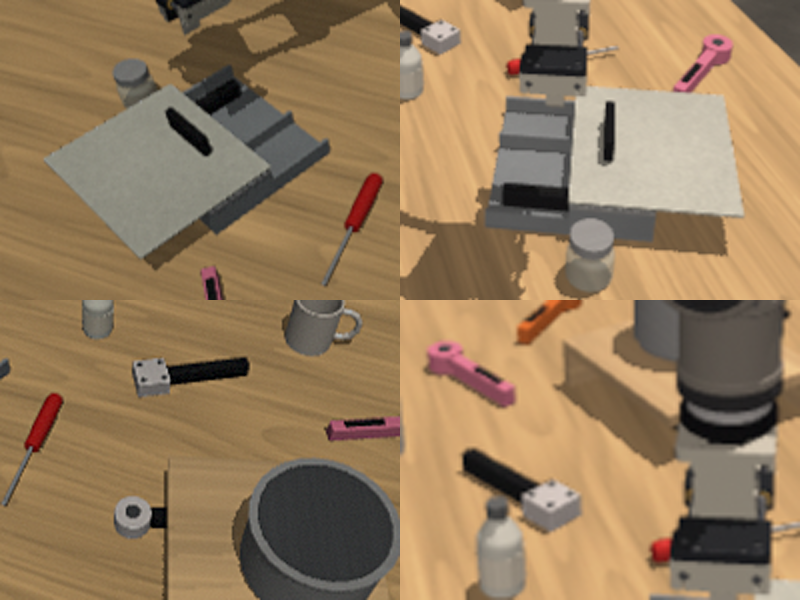

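The crops show hub A lying flat in the wide bay, its bar end inside the front. The block is untouched, and hub B's head sticks out past the riser edge with a short piece of bar showing. Next is the block.

Call:
step_arm(
  commands=[
    [0.7,-3,17.3,-1.2,0,0,-0.223],
    [0.7,-3,17.3,-1.2,0,0,-0.223],
    [0.7,-3,17.3,-1.2,0,0,-0.223],
    [0.7,-3,17.3,-1.2,0,0,-0.223],
    [0.7,-3,17.3,-1.2,0,0,-0.223],
  ],
)

```text
time: 8.47
tool_pos: [0.4759, -0.1594, 0.171]
tool_rot: [3.141, -0.004, 2.515]
contact_force: [0.4, 0.7, -0.3]
opening: 0.0639
grip_force: 0.0
```

Call:
step_arm(
  commands=[
    [0.7,-3,17.3,-1.2,0,0,-0.223],
    [0.7,-3,17.3,-1.2,0,0,-0.223],
    [0.7,-3,17.3,-1.2,0,0,-0.223],
    [0.7,-3,17.3,-1.2,0,0,-0.223],
    [0.7,-3,17.3,-1.2,0,0,-0.223],
  ],
)

```text
time: 8.88
tool_pos: [0.4462, 0.0122, 0.1593]
tool_rot: [-3.141, -0.002, 2.292]
contact_force: [-0.5, 0.6, -0.3]
opening: 0.0639
grip_force: 0.0
```

Call:
step_arm(
  commands=[
    [0.7,-3.1,17.2,-1,0,0,-0.223],
    [0.7,-3.1,17.2,-1,0,0,-0.223],
    [0.7,-3.1,17.2,-1,0,0,-0.223],
    [0.7,-3.1,17.2,-1,0,0,-0.223],
    [0.7,-3.1,17.2,-1,0,0,-0.223],
  ],
)

```text
time: 9.3
tool_pos: [0.4164, 0.1832, 0.1496]
tool_rot: [3.141, -0.001, 2.067]
contact_force: [-0.1, -0.4, -0.5]
opening: 0.0644
grip_force: 0.0
```

```bash
cat >> h.py <<'E'
def barcheck(name,z=.028):
    read_camera('side'); im,m=wrist(name); s=observe(); p=s['tool_pos']; print(s['time'],np.round(p,4),np.round(s['tool_rot'],4),s['opening'])
    g=im.astype(int); dark=(g.max(2)<62).astype(np.uint8)[60:236,225:335]
    n,l,st,c=cv2.connectedComponentsWithStats(dark)
    for i in range(1,n):
        if st[i,4]<300: continue
        top=st[i,1]+60; xs=[]
        for r in range(top+8,236,10):
            k=np.flatnonzero(l[r-60]==i)+225
            if len(k): xs.append((r,k.min(),k.max()))
        print('top',top,xs)
        a=ray('w',((xs[0][1]+xs[0][2]+1)/2,top),z,m)[:2]; b=ray('w',((xs[-1][1]+xs[-1][2]+1)/2,xs[-1][0]),z,m)[:2]
        d=b-a; d/=np.linalg.norm(d); e=p[:2]-a; print('end',a,'yaw',np.degrees(np.arctan2(d[1],d[0])),'tcp along from end',e@d,'lateral(left of dir)',d[0]*e[1]-d[1]*e[0])
E
python3 -c "
from h import *
barcheck('w5')"
```

```text
9.4 [0.4167 0.1825 0.1495] [ 3.1413e+00 -3.0000e-04  2.0701e+00] 0.06461545774991254
top 146 [(154, np.int64(264), np.int64(283)), (164, np.int64(264), np.int64(283)), (174, np.int64(264), np.int64(283)), (184, np.int64(265), np.int64(283)), (194, np.int64(265), np.int64(283)), (204, np.int64(265), np.int64(283)), (214, np.int64(265), np.int64(283)), (224, np.int64(266), np.int64(283)), (234, np.int64(266), np.int64(283))]
end [0.38562161 0.23127878] yaw -61.052900080807206 tcp along from end 0.05768806279894069 lateral(left of dir) 0.0035848153446272173
```

Call:
step_arm(
  commands=[
    [0.7,-0.2,-0.1,-4,0,0,0],
    [0.7,-0.2,-0.1,-8,0,0,0],
    [0.7,-0.2,-0.1,-12,0,0,0],
    [0.7,-0.2,-0.1,-14.3,0,0,0],
    [0.4,-0.2,-0.1,-14.3,0,0,0],
  ],
)

```text
time: 9.82
tool_pos: [0.4127, 0.1773, 0.0028]
tool_rot: [-3.133, -0.002, 2.065]
contact_force: [-0.3, -0.4, -0.4]
opening: 0.061
grip_force: 0.0
```

Call:
step_arm(
  commands=[
    [0,0,0,0,0,0,0],
    [0,0,0,0,0,0,0],
    [0,0,0,0,0,0,0],
    [0,0,0,0,0,0,0],
    [0,0,0,0,0,0,0],
  ],
)

```text
time: 10.23
tool_pos: [0.416, 0.1793, 0.008]
tool_rot: [3.139, 0.001, 2.066]
contact_force: [-0.5, -0.7, -0.1]
opening: 0.0287
grip_force: 0.0
```

Call:
step_arm(
  commands=[
    [0,0,0,0,0,0,0],
    [0,0,0,0,0,0,0],
    [0,0,0,0,0,0,0],
    [0,0,0,0,0,0,0],
    [0,0,0,0,0,0,0],
  ],
)

```text
time: 10.65
tool_pos: [0.4153, 0.1793, 0.0075]
tool_rot: [3.141, 0.0, 2.066]
contact_force: [-1.8, -0.4, 7.3]
opening: 0.0199
grip_force: 40.0
```

Call:
step_arm(
  commands=[
    [0,0,0,1,0,0,0],
    [0,0,0,4,0,0,0],
    [0,0,0,8,0,0,0],
    [0,0,0,12,0,0,0],
    [0,0,0,16,0,0,0],
  ],
)

```text
time: 11.07
tool_pos: [0.4142, 0.1791, 0.1684]
tool_rot: [-3.141, -0.0, 2.066]
contact_force: [1.1, 1.1, -2.6]
opening: 0.0195
grip_force: 40.0
```

Call:
step_arm(
  commands=[
    [0,3.2,-16.5,0,0,0,0.333],
    [0,3.2,-16.5,0,0,0,0.333],
    [0,3.2,-16.5,0,0,0,0.333],
    [0,3.2,-16.5,0,0,0,0.333],
    [0,3.2,-16.5,0,0,0,0.333],
  ],
)

```text
time: 11.48
tool_pos: [0.4473, 0.0111, 0.1669]
tool_rot: [-3.141, 0.001, 2.399]
contact_force: [0.1, 0.0, -1.0]
opening: 0.0197
grip_force: 40.0
```

Call:
step_arm(
  commands=[
    [0,3.2,-16.6,0,0,0,0.333],
    [0,3.2,-16.6,0,0,0,0.333],
    [0,3.2,-16.6,0,0,0,0.333],
    [0,3.2,-16.6,0,0,0,0.333],
    [0,3.2,-16.6,0,0,0,0.333],
  ],
)

```text
time: 11.9
tool_pos: [0.4797, -0.1565, 0.1667]
tool_rot: [-3.14, 0.002, 2.73]
contact_force: [0.3, -0.0, -1.4]
opening: 0.0195
grip_force: 40.0
```

Call:
step_arm(
  commands=[
    [0,0,0,-4,0,0,0],
    [0,0,0,-8,0,0,0],
    [0,0,0,-11,0,0,0],
    [0,0,0,-11,0,0,0],
    [0,0,0,-11,0,0,0],
  ],
)

```text
time: 12.32
tool_pos: [0.4781, -0.1511, 0.056]
tool_rot: [3.141, -0.004, 2.732]
contact_force: [1.4, -0.2, -0.5]
opening: 0.0201
grip_force: 40.0
```

```bash
python3 - <<'E'
from h import *
a=read_camera('scene'); b=read_camera('side'); s=observe(); print(s['time'],s['tool_pos'],s['tool_rot'],s['opening'])
save(a,'s3');save(b,'d3')
O=np.array([.565,-.2754]);ex=np.array([.917,-.399]);ey=np.array([.399,.917])
print('tray xy of tcp',(s['tool_pos'][:2]-O)@np.c_[ex,ey])
# block head white top: near expected
for n,im in(('scene',a),('side',b)):
    hc=np.append(O+(-.033)*ex+.078*ey,.069); u=proj(n,hc); print(n,'expected head px',u)
    x,y=u.astype(int); w=im[y-25:y+25,x-25:x+25].astype(int); mk=((w.min(2)>150)).astype(np.uint8)
    k,l,st,c=cv2.connectedComponentsWithStats(mk)
    for i in range(1,k):
        if st[i,4]>30: q=c[i]+[x-25,y-25]; print(st[i],q,(ray(n,q,.069)[:2]-O)@np.c_[ex,ey])
E
```

```text
12.4167 [ 0.48032062 -0.15211198  0.05852938] [-3.14157266e+00  2.86515708e-03  2.73204444e+00] 0.01962218755926207
tray xy of tcp [-0.12684291  0.07926804]
scene expected head px [192.36134147 176.56731633]
side expected head px [306.48936675 248.79148948]
[ 18  17  17  11 141] [306.80141844 245.5035461 ] [-0.03306961  0.0940783 ]
[ 36  20  14  30 372] [323.47311828 257.41935484] [0.01800979 0.04311166]
```

Call:
step_arm(
  commands=[
    [0,0,0,-1,0,0,0],
    [0,0,0,-2,0,0,0],
    [0,0,0,-3,0,0,0],
    [0,0,0,-4,0,0,0],
    [0,0,0,-4,0,0,0],
  ],
)

```text
time: 12.83
tool_pos: [0.4778, -0.1512, 0.0147]
tool_rot: [3.141, -0.004, 2.732]
contact_force: [0.5, 0.0, -3.0]
opening: 0.0193
grip_force: 40.0
```

Call:
step_arm(
  commands=[
    [0,1.83,-0.8,0,0,0,0],
    [0,3.67,-1.6,0,0,0,0],
    [0,5.5,-2.4,0,0,0,0],
    [0,7.34,-3.2,0,0,0,0],
    [0,7.34,-3.2,0,0,0,0],
  ],
)

```text
time: 13.25
tool_pos: [0.556, -0.1857, 0.017]
tool_rot: [-3.141, 0.005, 2.731]
contact_force: [-0.7, 1.2, -1.8]
opening: 0.0194
grip_force: 40.0
```

Call:
step_arm(
  commands=[
    [0,0.46,-0.2,0,0,0,0],
    [0,0.92,-0.4,0,0,0,0],
    [0,1.38,-0.6,0,0,0,0],
    [0,1.83,-0.8,0,0,0,0],
    [0,1.83,-0.8,0,0,0,0],
  ],
)

```text
time: 13.67
tool_pos: [0.5716, -0.1922, 0.0169]
tool_rot: [3.142, 0.001, 2.732]
contact_force: [-0.1, 0.8, -1.4]
opening: 0.0195
grip_force: 40.0
```

Call:
step_arm(
  commands=[
    [0,0,0,-0.2,0,0,0],
    [0.29,0,0,-0.2,0,0,0],
    [0.29,0,0,-0.2,0,0,0],
    [0.29,0,0,-0.2,0,0,0],
    [0.29,0,0,-0.2,0,0,0],
  ],
)

```text
time: 14.08
tool_pos: [0.5708, -0.1918, 0.015]
tool_rot: [3.142, 0.0, 2.732]
contact_force: [0.1, -1.0, 0.4]
opening: 0.0264
grip_force: 0.0
```

Call:
step_arm(
  commands=[
    [0.29,0,0,2,0,0,0],
    [0.29,0,0,5,0,0,0],
    [0.29,0,0,9,0,0,0],
    [0.5,0,0,13,0,0,0],
    [0.5,0,0,17,0,0,0],
  ],
)

```text
time: 14.5
tool_pos: [0.5704, -0.1916, 0.1866]
tool_rot: [3.141, -0.0, 2.732]
contact_force: [0.6, 0.1, -0.1]
opening: 0.0357
grip_force: 0.0
```

Call:
step_arm(
  commands=[
    [1,7.5,13.1,-1,0,0,-0.431],
    [1,7.5,13.1,-1,0,0,-0.431],
    [1,7.5,13.1,-1,0,0,-0.431],
    [1,7.5,13.1,-1,0,0,-0.431],
    [1,7.5,13.1,-1,0,0,-0.431],
  ],
)

```text
time: 14.92
tool_pos: [0.6475, -0.055, 0.1742]
tool_rot: [3.139, -0.001, 2.302]
contact_force: [-0.2, -0.2, -0.1]
opening: 0.0689
grip_force: 0.0
```

Call:
step_arm(
  commands=[
    [1,7.4,13.1,-1,0,0,-0.431],
    [1,7.4,13.1,-1,0,0,-0.431],
    [1,7.4,13.1,-1,0,0,-0.431],
    [1,7.4,13.1,-1,0,0,-0.431],
    [1,7.4,13.1,-1,0,0,-0.431],
  ],
)

```text
time: 15.33
tool_pos: [0.7208, 0.0757, 0.1634]
tool_rot: [3.141, -0.002, 1.872]
contact_force: [-0.2, 0.2, -0.7]
opening: 0.0917
grip_force: 0.0
```

```bash
python3 - <<'E'
from h import *
a=read_camera('scene'); save(a,'s4'); im,m=wrist('w6'); s=observe(); print(s['time'],s['tool_pos'],s['tool_rot'],s['opening'])
o=np.hstack([cv2.resize(a[110:260,60:260],(240,180)),cv2.resize(im,(560,420))[:180]]) if 0 else None
c=cv2.resize(a[110:260,60:260],(240,180)); z=np.zeros((420,800,3),np.uint8); z[:,:560]=im; z[:180,560:]=c; save(z,'m3')
E
```

```text
15.4333 [0.71959543 0.07091005 0.16397741] [-3.14050708e+00  1.49960531e-04  1.87281363e+00] 0.09217802591382988
```

View pics/m3.png

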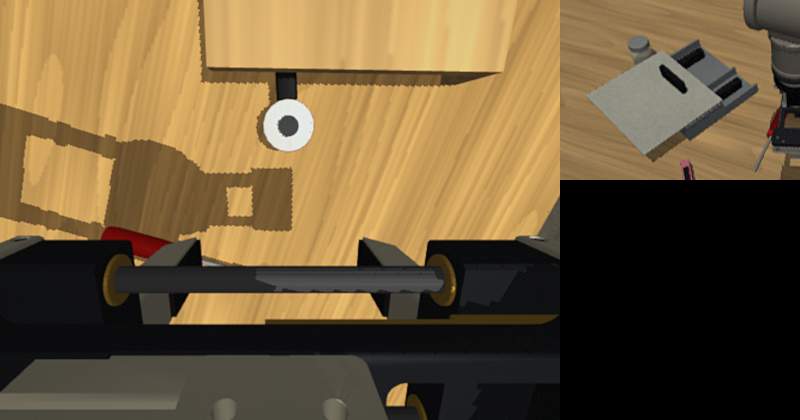

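The wrist view shows hub B's head centre at (288,125), its bar at (286,85), and the board's edge along row 70. The scene inset shows both placed handles inside the tray.

```bash
python3 - <<'E'
from h import *
m=np.load('pics/w6.npy',allow_pickle=True).item()
im=cv2.cvtColor(cv2.imread('pics/w6.png'),cv2.COLOR_BGR2RGB).astype(int)
w=im[90:160,255:325]; mk=((w.min(2)>140)&(w.max(2)-w.min(2)<40)).astype(np.uint8); cs=max(cv2.findContours(mk,0,2)[0],key=cv2.contourArea)
c,r=cv2.minEnclosingCircle(cs); c=np.array(c)+[255,90]; print(c,r)
b=im[74:98,265:310].max(2)<60
for i in (2,6,10,14,18,22):
    k=np.flatnonzero(b[i]); 
    if len(k): print(74+i,k.min()+265,k.max()+265)
H=ray('w',c,.03,m); print('head',H, 'rad',np.linalg.norm(ray('w',c+[r,0],.03,m)-H))
B=ray('w',(286.5,85),.028,m); d=(H-B)[:2]; print('yaw',np.degrees(np.arctan2(d[1],d[0])))
e1=ray('w',(205,68),.066,m);e2=ray('w',(500,72),.066,m); print(e1,e2,np.degrees(np.arctan2(*(e2-e1)[1::-1])))
print(ray('w',(287,71),.066,m))
E
```

```text
[287.65277863 124.88888931] 26.251440048217773
76 276 295
80 276 296
84 276 296
88 276 295
92 277 296
96 277 296
head [0.70596047 0.14697082 0.03      ] rad 0.025322942174316364
yaw -70.5506684347377
[0.62819531 0.16785781 0.066     ] [0.85655563 0.23621002 0.066     ] 16.663355749745183
[0.69196661 0.18548697 0.066     ]
```

Call:
step_arm(
  commands=[
    [1,-0.7,4,0,0,0,0.03],
    [1,-1.35,7.7,0,0,0,0.03],
    [1,-1.35,7.7,-4,0,0,0.03],
    [1,-1.35,7.7,-8,0,0,0.03],
    [1,-1.35,7.7,-8,0,0,0.03],
  ],
)

```text
time: 15.85
tool_pos: [0.7011, 0.1455, 0.0765]
tool_rot: [-3.127, -0.003, 1.9]
contact_force: [-1.8, -0.8, -1.8]
opening: 0.0921
grip_force: 0.0
```

Call:
step_arm(
  commands=[
    [1,0,0,-3,0,0,0],
    [1,0,0,-6,0,0,0],
    [1,0,0,-7.5,0,0,0],
    [0.6,0,0,-7.5,0,0,0],
    [0.5,0,0,-7.5,0,0,0],
  ],
  grip_force=25,
)

```text
time: 16.27
tool_pos: [0.7068, 0.1457, 0.011]
tool_rot: [3.141, 0.0, 1.899]
contact_force: [1.2, 0.4, 0.3]
opening: 0.0828
grip_force: 0.0
```

Call:
step_arm(
  commands=[
    [0.3,0,0,0,0,0,0],
    [0.3,0,0,0,0,0,0],
    [0.3,0,0,0,0,0,0],
    [0.3,0,0,0,0,0,0],
    [0.3,0,0,0,0,0,0],
  ],
)

```text
time: 16.68
tool_pos: [0.7065, 0.1472, 0.0106]
tool_rot: [3.141, 0.0, 1.9]
contact_force: [-0.4, -0.9, 2.7]
opening: 0.0498
grip_force: 4.4
```

Call:
step_arm(
  commands=[
    [0.3,0,0,0,0,0,0],
    [0.3,0,0,0,0,0,0],
    [0.3,0,0,0,0,0,0],
    [0.3,0,0,0.3,0,0,0],
    [0.3,0,0,0.3,0,0,0],
  ],
)

```text
time: 17.1
tool_pos: [0.7063, 0.1473, 0.0128]
tool_rot: [3.142, 0.0, 1.9]
contact_force: [0.2, -0.3, -2.0]
opening: 0.0495
grip_force: 25.0
```

Call:
step_arm(
  commands=[
    [0.3,0.6,-1.8,0,0,0,0],
    [0.3,1.2,-3.6,0,0,0,0],
    [0.3,1.8,-5.4,0,0,0,0],
    [0.3,1.8,-5.4,0,0,0,0],
    [0.3,1.8,-5.4,0,0,0,0],
  ],
)

```text
time: 17.52
tool_pos: [0.7242, 0.0921, 0.012]
tool_rot: [-3.141, -0.0, 1.898]
contact_force: [-0.9, -0.4, -1.5]
opening: 0.0494
grip_force: 25.0
```

Call:
step_arm(
  commands=[
    [0.3,0.6,-1.8,0,0,0,0],
    [0.3,1.2,-3.6,0,0,0,0],
    [0.3,1.9,-5.5,0,0,0,0],
    [0.3,1.9,-5.5,0,0,0,0],
    [0.3,1.9,-5.5,-0.3,0,0,0],
  ],
)

```text
time: 17.93
tool_pos: [0.7442, 0.0361, 0.0104]
tool_rot: [3.14, 0.001, 1.898]
contact_force: [-4.4, -10.7, 26.7]
opening: 0.0494
grip_force: 25.0
```

Call:
step_arm(
  commands=[
    [0.66,0,0,0,0,0,0],
    [0.66,0,0,0,0,0,0],
    [0.66,0,0,0,0,0,0],
    [0.66,0,0,2,0,0,0],
    [0.66,0,0,6,0,0,0],
  ],
)

```text
time: 18.35
tool_pos: [0.7394, 0.0393, 0.0637]
tool_rot: [-3.13, -0.005, 1.901]
contact_force: [1.0, 0.3, -0.9]
opening: 0.0602
grip_force: 0.0
```

Call:
step_arm(
  commands=[
    [0.7,-1.5,4.5,4,0,0,0],
    [0.7,-3.1,9,8,0,0,0],
    [0.7,-3.1,9,8,0,0,0],
    [0.7,-3.1,9,8,0,0,0],
    [0.7,-3.1,9,8,0,0,0],
  ],
)

```text
time: 18.77
tool_pos: [0.7125, 0.1311, 0.1523]
tool_rot: [3.137, 0.001, 1.904]
contact_force: [-0.6, 0.0, -1.2]
opening: 0.0643
grip_force: 0.0
```

```bash
python3 -c "
from h import *
barcheck('w7')"
```

```text
18.8667 [0.7118 0.1281 0.1486] [-3.1399e+00 -1.0000e-04  1.9004e+00] 0.06427365152415891
top 145 [(153, np.int64(265), np.int64(284)), (163, np.int64(265), np.int64(284)), (173, np.int64(266), np.int64(285)), (183, np.int64(266), np.int64(285)), (193, np.int64(267), np.int64(285)), (203, np.int64(267), np.int64(285)), (213, np.int64(267), np.int64(286)), (223, np.int64(268), np.int64(286)), (233, np.int64(268), np.int64(286))]
end [0.69063735 0.1814492 ] yaw -69.5611755954416 tcp along from end 0.057379646369387076 lateral(left of dir) 0.0011678123371143025
```

Call:
step_arm(
  commands=[
    [0.7,0,0,-4,0,0,0.026],
    [0.7,0,0,-8,0,0,0.026],
    [0.7,0,0,-12,0,0,0.026],
    [0.7,0,0,-14.2,0,0,0.026],
    [0.4,0,0,-14.2,0,0,0.026],
  ],
  grip_force=40,
)

```text
time: 19.28
tool_pos: [0.7101, 0.1263, 0.0026]
tool_rot: [-3.135, -0.002, 1.924]
contact_force: [0.7, -0.6, 0.2]
opening: 0.0612
grip_force: 0.0
```

Call:
step_arm(
  commands=[
    [0,0,0,0,0,0,0],
    [0,0,0,0,0,0,0],
    [0,0,0,0,0,0,0],
    [0,0,0,0,0,0,0],
    [0,0,0,0,0,0,0],
  ],
)

```text
time: 19.7
tool_pos: [0.7123, 0.1279, 0.0078]
tool_rot: [3.141, 0.0, 1.926]
contact_force: [-0.2, 0.2, -0.6]
opening: 0.0289
grip_force: 0.0
```

Call:
step_arm(
  commands=[
    [0,0,0,0,0,0,0],
    [0,0,0,0,0,0,0],
    [0,0,0,0,0,0,0],
    [0,0,0,0,0,0,0],
    [0,0,0,0,0,0,0],
  ],
)

```text
time: 20.12
tool_pos: [0.7122, 0.1282, 0.0078]
tool_rot: [-3.142, 0.0, 1.926]
contact_force: [-0.7, -1.3, 1.5]
opening: 0.0199
grip_force: 39.9
```

Call:
step_arm(
  commands=[
    [0,0,0,1,0,0,0],
    [0,0,0,4,0,0,0],
    [0,0,0,8,0,0,0],
    [0,0,0,12,0,0,0],
    [0,0,0,16,0,0,0],
  ],
)

```text
time: 20.53
tool_pos: [0.7119, 0.1284, 0.1699]
tool_rot: [-3.142, -0.0, 1.926]
contact_force: [0.1, 0.1, -1.3]
opening: 0.0202
grip_force: 39.9
```

Call:
step_arm(
  commands=[
    [0,-8.9,-11.9,0,0,0,0.269],
    [0,-8.9,-11.9,0,0,0,0.269],
    [0,-8.9,-11.9,0,0,0,0.269],
    [0,-8.9,-11.9,0,0,0,0.269],
    [0,-8.9,-11.9,0,0,0,0.269],
  ],
)

```text
time: 20.95
tool_pos: [0.6207, 0.0054, 0.1689]
tool_rot: [-3.14, 0.0, 2.191]
contact_force: [0.5, -0.1, -1.8]
opening: 0.0194
grip_force: 39.9
```

Call:
step_arm(
  commands=[
    [0,-8.9,-11.9,0,0,0,0.269],
    [0,-8.9,-11.9,0,0,0,0.269],
    [0,-8.9,-11.9,0,0,0,0.269],
    [0,-8.9,-11.9,0,0,0,0.269],
    [0,-8.9,-11.9,0,0,0,0.269],
  ],
)

```text
time: 21.37
tool_pos: [0.5321, -0.113, 0.1684]
tool_rot: [-3.14, 0.0, 2.46]
contact_force: [0.9, -1.0, -2.8]
opening: 0.0196
grip_force: 39.9
```

Call:
step_arm(
  commands=[
    [0,-8.9,-11.8,0,0,0,0.269],
    [0,-8.9,-11.8,0,0,0,0.269],
    [0,-8.9,-11.8,0,0,0,0.269],
    [0,-8.9,-11.8,0,0,0,0.269],
    [0,-8.9,-11.8,0,0,0,0.269],
  ],
)

```text
time: 21.78
tool_pos: [0.4434, -0.2313, 0.1683]
tool_rot: [-3.14, 0.0, 2.729]
contact_force: [-0.2, -0.5, -1.6]
opening: 0.0194
grip_force: 39.9
```

Call:
step_arm(
  commands=[
    [0,0,0,-4,0,0,0],
    [0,0,0,-8,0,0,0],
    [0,0,0,-11,0,0,0],
    [0,0,0,-11,0,0,0],
    [0,0,0,-11,0,0,0],
  ],
)

```text
time: 22.2
tool_pos: [0.4456, -0.227, 0.0574]
tool_rot: [3.141, -0.002, 2.733]
contact_force: [-0.1, 0.4, -0.8]
opening: 0.0199
grip_force: 39.9
```

Call:
step_arm(
  commands=[
    [0,0,0,-1,0,0,0],
    [0,0,0,-2,0,0,0],
    [0,0,0,-3,0,0,0],
    [0,0,0,-4,0,0,0],
    [0,0,0,-4,0,0,0],
  ],
)

```text
time: 22.62
tool_pos: [0.4445, -0.2272, 0.0161]
tool_rot: [3.141, -0.003, 2.733]
contact_force: [-1.0, 0.2, -1.8]
opening: 0.0196
grip_force: 39.9
```

Call:
step_arm(
  commands=[
    [0,1.83,-0.8,0,0,0,0],
    [0,3.67,-1.6,0,0,0,0],
    [0,5.5,-2.4,0,0,0,0],
    [0,7.34,-3.2,0,0,0,0],
    [0,7.34,-3.2,0,0,0,0],
  ],
)

```text
time: 23.03
tool_pos: [0.5222, -0.2618, 0.0183]
tool_rot: [-3.141, 0.005, 2.733]
contact_force: [0.1, -1.1, -1.9]
opening: 0.0199
grip_force: 39.9
```

Call:
step_arm(
  commands=[
    [0,0.46,-0.2,0,0,0,0],
    [0,0.92,-0.4,0,0,0,0],
    [0,1.38,-0.6,0,0,0,0],
    [0,1.83,-0.8,0,0,0,0],
    [0,1.83,-0.8,0,0,0,0],
  ],
)

```text
time: 23.45
tool_pos: [0.5377, -0.2683, 0.0179]
tool_rot: [-3.142, 0.001, 2.733]
contact_force: [0.4, 0.6, -1.7]
opening: 0.0194
grip_force: 39.9
```

Call:
step_arm(
  commands=[
    [0,0,0,-0.2,0,0,0],
    [0.27,0,0,-0.2,0,0,0],
    [0.27,0,0,-0.2,0,0,0],
    [0.27,0,0,-0.2,0,0,0],
    [0.27,0,0,-0.2,0,0,0],
  ],
)

```text
time: 23.87
tool_pos: [0.537, -0.2679, 0.016]
tool_rot: [3.142, 0.0, 2.733]
contact_force: [0.2, -0.5, -0.7]
opening: 0.0245
grip_force: 0.0
```

Call:
step_arm(
  commands=[
    [0.27,0,0,2,0,0,0],
    [0.27,0,0,5,0,0,0],
    [0.27,0,0,9,0,0,0],
    [0.5,0,0,13,0,0,0],
    [0.5,0,0,17,0,0,0],
  ],
)

```text
time: 24.28
tool_pos: [0.5366, -0.2676, 0.1876]
tool_rot: [3.141, -0.0, 2.733]
contact_force: [-0.0, -0.6, 0.2]
opening: 0.034
grip_force: 0.0
```

Call:
step_arm(
  commands=[
    [0,4,-1.6,0,0,0,0],
    [0,8,-3.1,0,0,0,0],
    [0,11.5,-4.5,0,0,0,0],
    [0,11.5,-4.5,0,0,0,0],
    [0,11.5,-4.5,0,0,0,0],
  ],
)

```text
time: 24.7
tool_pos: [0.6528, -0.313, 0.1825]
tool_rot: [3.141, -0.003, 2.733]
contact_force: [-0.4, 0.5, 0.1]
opening: 0.009
grip_force: 0.0
```

Call:
step_arm(
  commands=[
    [0,0,0,-4,0,0,0],
    [0,0,0,-8,0,0,0],
    [0,0,0,-10,0,0,0],
    [0,0,0,-11.4,0,0,0],
    [0,0,0,-11.4,0,0,0],
  ],
)

```text
time: 25.12
tool_pos: [0.6489, -0.3112, 0.0683]
tool_rot: [3.14, -0.007, 2.733]
contact_force: [-1.2, 1.4, -0.8]
opening: 0.0005
grip_force: 0.0
```

Call:
step_arm(
  commands=[
    [0,-1.1,0.5,0,0,0,0],
    [0,-2.2,0.95,0,0,0,0],
    [0,-3.3,1.45,0,0,0,0],
    [0,-4.4,1.9,0,0,0,0],
    [0,-5.5,2.4,0,0,0,0],
  ],
)

```text
time: 25.53
tool_pos: [0.5969, -0.289, 0.0743]
tool_rot: [-3.141, 0.004, 2.733]
contact_force: [2.4, -1.1, -2.6]
opening: 0.0009
grip_force: 1.2
```

Call:
step_arm(
  commands=[
    [0,-1.1,0.5,0,0,0,0],
    [0,-2.2,0.95,0,0,0,0],
    [0,-3.3,1.45,0,0,0,0],
    [0,-4.4,1.9,0,0,0,0],
    [0,-5.5,2.4,0,0,0,0],
  ],
)

```text
time: 25.95
tool_pos: [0.542, -0.265, 0.0743]
tool_rot: [-3.141, 0.005, 2.733]
contact_force: [2.2, -0.5, 0.1]
opening: 0.0007
grip_force: 1.2
```

```bash
python3 - <<'E'
from h import *
a=read_camera('scene'); b=read_camera('side'); s=observe(); print(s['time'],s['tool_pos'],s['contact_force'])
o=np.hstack([cv2.resize(a[110:260,60:260],(400,300)),cv2.resize(b[200:350,230:430],(400,300),interpolation=2)]); save(o,'m4')
O=np.array([.565,-.2754]);ex=np.array([.917,-.399]);ey=np.array([.399,.917])
print((s['tool_pos'][:2]-O)@np.c_[ex,ey])
E
```

```text
26.05 [ 0.54081089 -0.26425641  0.0739763 ] [-0.64877203  0.18799458  0.72095033]
[-0.0266277   0.00056722]
```

View pics/m4.png

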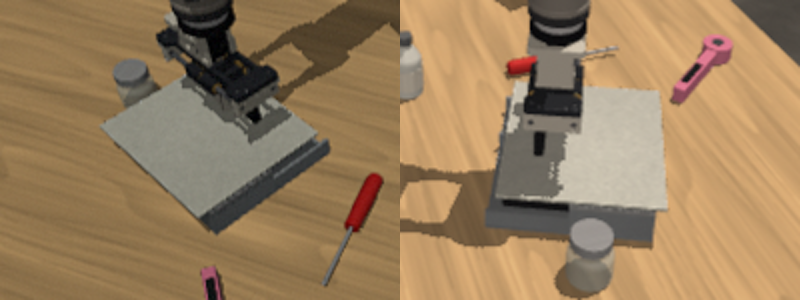

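The crops show the cover nearly shut, its near edge about 15 mm short of the front. I'm continuing in small pushes.

Call:
step_arm(
  commands=[
    [0,-0.3,0.13,0,0,0,0],
    [0,-0.6,0.26,0,0,0,0],
    [0,-0.9,0.4,0,0,0,0],
    [0,-0.9,0.4,0,0,0,0],
    [0,-0.9,0.4,0,0,0,0],
  ],
)

```text
time: 26.47
tool_pos: [0.533, -0.2608, 0.0718]
tool_rot: [3.142, -0.0, 2.733]
contact_force: [-0.6, -0.1, 0.8]
opening: 0.0005
grip_force: 0.3
```

Call:
step_arm(
  commands=[
    [0,-0.2,0.1,0,0,0,0],
    [0,-0.4,0.18,0,0,0,0],
    [0,-0.4,0.18,0,0,0,0],
    [0,-0.4,0.18,0,0,0,0],
    [0,-0.4,0.18,0,0,0,0],
  ],
)

```text
time: 26.88
tool_pos: [0.5287, -0.2588, 0.0715]
tool_rot: [3.141, -0.001, 2.733]
contact_force: [-0.1, 0.4, -0.5]
opening: 0.0005
grip_force: 0.1
```

Call:
step_arm(
  commands=[
    [0,-0.2,0.1,0,0,0,0],
    [0,-0.3,0.13,0,0,0,0],
    [0,-0.3,0.13,0,0,0,0],
    [0,-0.3,0.13,0,0,0,0],
    [0,-0.3,0.13,0,0,0,0],
  ],
)

```text
time: 27.3
tool_pos: [0.5266, -0.2579, 0.0716]
tool_rot: [3.141, 0.001, 2.733]
contact_force: [4.1, -1.3, -3.7]
opening: 0.0005
grip_force: 2.5
```

```bash
python3 -c "
from h import *
s=observe(); print(s['tool_pos'],s['contact_force']); b=read_camera('scene'); save(b,'s5'); save(read_camera('side'),'d5')"
```

```text
[ 0.52659691 -0.2579352   0.07162628] [ 4.06218918 -1.28423179 -3.68013972]
```

Call:
step_arm(
  commands=[
    [0,-0.2,0.1,0,0,0,0],
    [0,-0.2,0.1,0,0,0,0],
    [0,-0.2,0.1,0,0,0,0],
    [0,-0.2,0.1,0,0,0,0],
    [0,-0.2,0.1,0,0,0,0],
  ],
)

```text
time: 27.82
tool_pos: [0.5266, -0.258, 0.0718]
tool_rot: [-3.141, 0.006, 2.732]
contact_force: [11.6, -4.3, -9.3]
opening: 0.0004
grip_force: 6.3
```

Call:
step_arm(
  commands=[
    [0,0.6,-0.26,0,0,0,0],
    [0,0.9,-0.4,0,0,0,0],
    [0,0.9,-0.4,2,0,0,0],
    [0,0.9,-0.4,6,0,0,0],
    [0,0.9,-0.4,10,0,0,0],
  ],
)

```text
time: 28.23
tool_pos: [0.5315, -0.2598, 0.1713]
tool_rot: [3.141, -0.006, 2.733]
contact_force: [2.4, -1.3, 0.5]
opening: 0.0001
grip_force: 0.0
```

Call:
step_arm(
  commands=[
    [0,4,4,4,0,0,0],
    [0,8,8,6,0,0,0],
    [0,8,12,6,0,0,0],
    [0,8,16,6,0,0,0],
    [0,8,16,6,0,0,0],
  ],
)

```text
time: 28.65
tool_pos: [0.6132, -0.0979, 0.2324]
tool_rot: [3.141, -0.001, 2.734]
contact_force: [0.6, 0.8, -0.2]
opening: 0.0002
grip_force: 0.0
```

```bash
python3 - <<'E'
from h import *
a=read_camera('scene'); s=observe(); print(s['time'],s['tool_pos'],s['contact_force'])
O=np.array([.565,-.2754]);ex=np.array([.917,-.399]);ey=np.array([.399,.917]);T=np.c_[ex,ey]
g=a.astype(int); y0,x0=140,60
w=g[y0:250,x0:240]
k,l,st,c=cv2.connectedComponentsWithStats(((w.min(2)>125)&(w.max(2)-w.min(2)<45)).astype(np.uint8))
i=1+np.argmax(st[1:,4]); p=(np.argwhere(l==i)[:,::-1]+[x0,y0]).astype(np.float32)
for q in cv2.boxPoints(cv2.minAreaRect(p)): pass
ap=cv2.approxPolyDP(cv2.convexHull(p),6,True)[:,0]
for q in ap: print('cover corner',q,np.round((ray('scene',q,.06)[:2]-O)@T,4))
k,l,st,c=cv2.connectedComponentsWithStats((w.max(2)<50).astype(np.uint8))
for j in range(1,k):
    if st[j,4]>60: print('dark',st[j],c[j]+[x0,y0],np.round((ray('scene',c[j]+[x0,y0],.081)[:2]-O)@T,4))
for x in (-.11,.11):
    for y in(-.124,.124): print('exp',(x,y),proj('scene',np.append(O+x*ex+y*ey,.06)))
E
```

```text
28.7 [ 0.61393744 -0.09241841  0.23302614] [0.67871373 3.35553686 0.67392739]
cover corner [205. 185.] [-0.0415  0.1235]
cover corner [163. 213.] [0.106  0.1191]
cover corner [115. 170.] [ 0.107  -0.1183]
cover corner [178. 140.] [-0.1086 -0.0896]
cover corner [197. 154.] [-0.1094  0.0055]
dark [147   0  29  11 181] [219.6519337 143.5801105] [-0.1773  0.0392]
dark [113   6  22  23 204] [183.40196078 157.06862745] [-0.0599  0.0052]
exp (-0.11, -0.124) [171.81639105 134.90361774]
exp (-0.11, 0.124) [222.45679577 172.87881177]
exp (0.11, -0.124) [113.09187047 169.56892888]
exp (0.11, 0.124) [162.88494428 214.80710917]
```

```bash
python3 -c "
from cell import *
print(hand_in())"
```

```text
the job is handed in; nothing more can be done
None
```

I put all three handles in the tray, the two round-headed ones in the wide bay and the square-headed one in the narrow bay. I then slid the cover onto its stop (measured shut), backed the arm off and handed the job in at about 29 s; no verdict was returned.

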